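Count the fittings: pot on the scale, hold the sprung dial at the third click

ROBOT

A 7-joint arm with a two-finger parallel gripper is mounted at the origin on the work surface. World frame = base frame: x ahead of the robot, y to its left, z up, the work surface at z = 0. Lengths are in mm, angles in rad, forces in N, time in s.
With the tool pointing down it reaches from about 425 to 875 mm from the base axis. Payload 8.4 kg.
Tool frame: the origin (TCP) lies where the fingers leave the gripper's body, on its centre line; the fingertips stand 73 mm ahead of it and the grasp point (between the pads) lies 54 mm ahead of it; z points along the fingers, y is the direction in which the jaws open and shut (so a half turn about z gives the same grasp; the last joint's range is limited). The gripper opens to 85 mm and grips with 20 to 120 N. Pads are 22 mm wide; open, the fingers measure 114 mm over their backs; the gripper's body (76 mm by 85 mm) begins 54 mm behind the grasp point. The pads swing forward as they close: fully open they stand 13 mm farther back than shut.
Start: joints at [1.14, 0.333, 0.04, 1.465, -0.013, 1.343, -0.059], TCP at [211.712, -614.529, 303.908] pointing down, gripper open.
Joint ranges: [-2.58, 2.58], [-0.38, 2.09], [-1.3, 1.39], [0.25, 2.4], [-1.5, 4.64], [0.08, 2.09], [-2.65, 2.65]. Speed limits (rad/s): [2.22, 2.22, 2.79, 2.79, 3.14, 3.14, 3.14].

INTERFACE

Orientations are given as a 3x3 rotation matrix whose columns are the frame's x, y, z axes.
In Python, from plant import arm, cams gives the robot as it stands. Calls block until the motion is done:
- arm.move_to(position, orientation): joint-space move of the TCP to a pose.
- arm.servo_line(position, rotation=None, v=150, until_force=None): straight line of the TCP; rotation=None keeps the orientation; v is the mean speed in mm/s. With until_force (N) it stops when the force on the tool has changed by that much, and returns True; else False.
- arm.set_joints(angles): joint-space move.
- arm.gripper_open() and arm.grasp(grip_force=None): open the fingers fully, or close them until they stop; grip_force is the grip in N (None keeps the last).
- arm.dwell(seconds).
- arm.ik(position, orientation): joint angles nearest the present ones, or None.
- arm.read_state(): the state.
- cams.grab_frame(name): name is "scene" or "side" or "wrist"; returns (picture, depth): 480x640x3 uint8, blue, green, red; 480x640 float32, mm along the optical axis (not along the pixel's ray), 0 where there is no reading.
- cams.camera_model(name): a dict with "fx", "fy", "cx", "cy" (pixels), "dist_coeffs" ([k1, k2, p1, p2, k3] as OpenCV has them; the pictures are not rectified), "rvec" (rotation vector, rad) and "tvec" (3), from world to camera coordinates, as OpenCV has them. Camera axes: x right, y down, z forward; pixel columns grow to the right and rows downward; lengths in mm; the calibration is good to about 2 mm. A picture is of the moment at which its call begins: read the wrist's pose just before it. camera_model takes no time and is no camera call; for the wrist camera it gives the pose at the moment of the call.
A pose or a line that the arm cannot do raises arm.MotionError and nothing moves.
- arm.job_done(): hands the job in, once; it reports no verdict.
The state is a dict: "t": time; "joint_positions": joint angles; "joint_vel": joint speeds; "joint_torque": joint torques, N m; "tcp_pos": TCP position; "tcp_rot": TCP orientation; "wrist_force": force on the tool from outside, world axes, zero at the start; "torque": the same for the moment, N m; "gripper_width": opening from 0.0 (shut) to 1.0 (fully open).
Only numpy, scipy, OpenCV 4.12 (cv2) and the standard library are available. Lean on these libraries where they do the work, as an engineer would, in place of code of your own. Each camera call takes 0.05 s, during which the arm holds its last target.

TASK

Set the capped pot of fittings gently upright in the middle of the scale's round pan and let go of it. Then turn the scale's spring-return dial clockwise past the first and second clicks to the third (the three-dot mark) so that the scale counts the fittings, and finish while still holding the dial there: let go and it springs back to zero. Leave the hex key, cam lock and screwdriver lying where they are.

Things in the scene. Friction and masses are not known exactly. Their poses are not given: they have to be found in the camera images.
- pot: Loose upright cylindrical pot, dark plastic with a steel cap of 48 mm diameter; body 46 mm diameter, cap from 46 to 62 mm height, total height 62 mm, mass about 160 to 260 g. Origin at the centre of its underside, z up.
- scale: Fixed parts-counting scale, grey flat box 150 mm (its x, away from the robot) by 280 mm (its y, to the left) by 45 mm high, standing on the work surface, turned up to 0.4 rad either way. Origin at the centre of its underside. The pan's axis is at x = 0, y = +70 mm, the dial's axis at x = 0, y = -80 mm of this frame.
- pan_center (a point): Centre of the top face of the scale's flat round steel pan (diameter 120 mm, 4 mm thick, no rim, with a thin marked circle of 56 mm diameter in the middle). Top face 61 mm above the work surface when empty; the pan rides on a spring straight down, with its stop 10 mm lower.
- pan (a joint): How far the pan is pressed down, m: 0 empty, 0.010 at its stop; spring of 350 N/m with a preload of about 0.2 N, so the pot's weight presses it down about 4 to 7 mm.
- dial_grip (a point): Point on the dial's vertical axis, at grasping height in its upright bar grip, 78 mm above the work surface. The dial is a black disc (52 mm diameter, its top 58 mm above the work surface) that carries a bar 44 mm long, 12 mm thick and 30 mm high (top at 88 mm). x of this point runs along the bar to its pointer end (white line on top), z up; the point turns with the dial. At rest the pointer is 0.6 rad counter-clockwise (seen from above) of the scale's x.
- dial (a joint): Dial angle, rad, growing clockwise seen from above: 0 at rest (short line mark on the housing), clicks at 0.4 (one dot), 0.8 (two dots) and 1.2 (three dots), firm stop by 1.30. A spring always drives it back to 0, with about 0.06 N m at rest and 0.13 N m at the third click, and each click adds up to about 0.05 N m midway up and gives it back on the way into the notch; no click holds it by itself.
- hexkey: Bystander: loose L-shaped steel hex key of 6 mm bar, legs 70 and 28 mm, lying flat. Origin on the long leg's underside, halfway along.
- camlock: Bystander: loose zinc cam lock, a cylinder 15 mm in diameter and 12.5 mm high, standing on its end. Origin at the centre of its underside.
- driver: Bystander: loose red-handled screwdriver 200 mm long, lying along its x with the handle to -x. Origin under its middle.
- tray: Bystander: fixed grey plastic parts tray 120 by 180 mm, 30 mm high, with six beech dowels inside and a hinged lid that stands open at its left side. Origin at the centre of its underside.
There are look-alikes about, which are no part of the job. What is meant by the pot is not yellow, and is the larger of those in its own colour.

How it is judged:
By the outcome, as a careful person would: the job done as asked, in the order asked, and still so for the second after the job is handed in, while the arm keeps its last pose, push and grip.
It also fails if it takes over 48 s, if anything falls off the work surface, if the arm or the gripper's body presses on something with over 40 N, if the wrist force passes 120 N, or if a joint passes its speed limit or range.

## Working session

There is one attempt and no reset: what is moved stays moved. The work goes in short steps, each a Python script; the robot and the scene stay as the last script left them, time stands still between calls to the robot, and variables do not carry over. Pictures are saved under pics/ and viewed, and the job is handed in when it is done.

```bash
ls; mkdir -p pics; python3 - <<'E'
from plant import arm,cams
import cv2
for n in ["scene","side","wrist"]:
    m=cams.camera_model(n); print(n,{k:(v.round(3).tolist() if hasattr(v,'round') and hasattr(v,'tolist') else v) for k,v in m.items()})
    im,d=cams.grab_frame(n); cv2.imwrite(f"pics/{n}0.png",im)
    import numpy as np; np.save(f"pics/{n}0d.npy",d)
print(arm.read_state())
E
```

```text
pics
scene {'fx': 509.34478326415524, 'fy': 509.34478326415524, 'cx': 314.48337482648645, 'cy': 240.9863365878368, 'dist_coeffs': [-0.127, 0.0, 0.0, 0.0, 0.0], 'rvec': [2.218, 1.121, -0.394], 'tvec': [-284.811, -317.264, 1434.757]}
side {'fx': 549.2876263442624, 'fy': 549.2876263442624, 'cx': 313.07471090001115, 'cy': 235.99428672850004, 'dist_coeffs': [0.055, 0.0, 0.0, 0.0, 0.0], 'rvec': [0.323, -2.848, 1.118], 'tvec': [532.586, 170.127, 1113.713]}
wrist {'fx': 427.5476607727626, 'fy': 427.5476607727626, 'cx': 316.1991747329131, 'cy': 230.05001881938122, 'dist_coeffs': [0.016, 0.0, 0.0, 0.0, 0.0], 'rvec': [-2.371, 1.688, 0.235], 'tvec': [-649.214, -35.212, 377.796]}
{'t': 0.15, 'joint_positions': array([ 1.13977743,  0.3337582 ,  0.03983055,  1.46600924, -0.01341118,
        1.34329268, -0.05852911]), 'joint_vel': array([-8.90592596e-04, -5.66182283e-04,  7.87949420e-04, -1.65872782e-03,
        9.85616796e-04,  6.47836318e-05,  7.48680808e-04]), 'joint_torque': array([ 2.50910613e-03, -6.59045362e+01,  1.36719737e+00, -4.05865180e+01,
        1.68949639e-02,  9.78901429e-03,  8.36332816e-06]), 'tcp_pos': array([ 211.68268158, -614.31131446,  303.24754367]), 'tcp_rot': array([[ 9.45452855e-01,  3.25758660e-01, -4.41998533e-04],
       [ 3.25758955e-01, -9.45452195e-01,  1.11806883e-03],
       [-5.36678789e-05, -1.20106635e-03, -9.99999277e-01]]), 'wrist_force': array([ 0.41240031, -0.25649182,  0.82585817]), 'torque': array([ 0.00584477,  0.01555358, -0.00872741]), 'gripper_width': 1.000817347848885}
```

View pics/scene0.png

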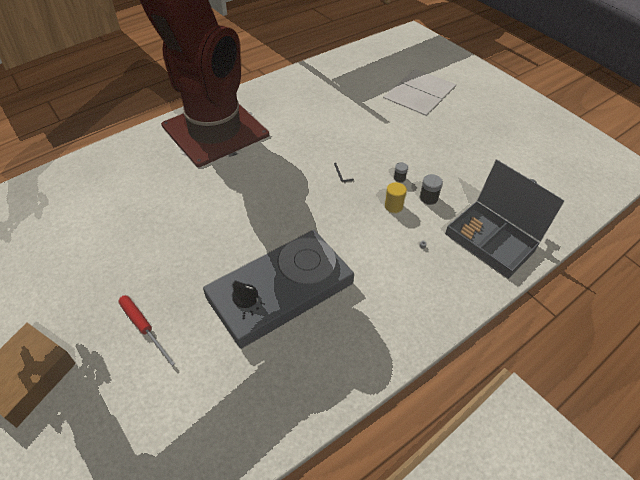

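View pics/side0.png

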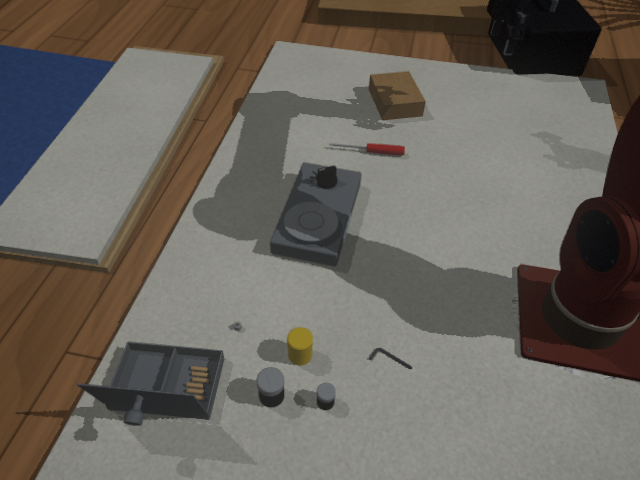

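View pics/wrist0.png

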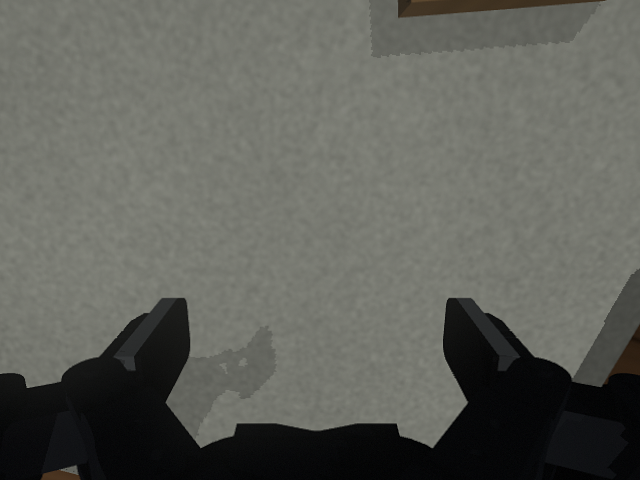

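The scene view shows three capped-pot candidates:
- (431,189): large, dark with a steel cap
- (401,172): the same colours but smaller
- (396,197): yellow

The larger dark one at (431,189) fits the description ("not yellow, the larger of its own colour"). In the side view it is at (270,386). I'll check it in a crop and measure it along with the scale.

```bash
cat > h.py <<'E'
import numpy as np, cv2
def undist(m,px):
    K=np.array([[m['fx'],0,m['cx']],[0,m['fy'],m['cy']],[0,0,1.]])
    return cv2.undistortPoints(np.array(px,float).reshape(-1,1,2),K,np.array(m['dist_coeffs'],float)).reshape(-1,2)
def ray(m,px):
    R=cv2.Rodrigues(np.array(m['rvec'],float))[0]; t=np.array(m['tvec'],float).ravel()
    n=undist(m,px); d=np.c_[n,np.ones(len(n))]@R; return -R.T@t,d
def onplane(m,px,z):
    c,d=ray(m,px); return c+d*((z-c[2])/d[:,2])[:,None]
def cloud(m,depth):
    R=cv2.Rodrigues(np.array(m['rvec'],float))[0]; t=np.array(m['tvec'],float).ravel()
    v,u=np.mgrid[0:480,0:640]; n=undist(m,np.stack([u.ravel(),v.ravel()],1))
    P=np.c_[n,np.ones(len(n))]*depth.ravel()[:,None]
    W=(P-t)@R; W[depth.ravel()==0]=np.nan; return W.reshape(480,640,3)
def project(m,P):
    K=np.array([[m['fx'],0,m['cx']],[0,m['fy'],m['cy']],[0,0,1.]])
    return cv2.projectPoints(np.array(P,float).reshape(-1,1,3),np.array(m['rvec'],float),np.array(m['tvec'],float),K,np.array(m['dist_coeffs'],float))[0].reshape(-1,2)
E
python3 - <<'E'
from plant import cams
from h import *
rough={'scene':[(431,183),(401,167),(396,188),(308,260),(244,293),(423,245),(342,173),(148,328),(500,236)],'side':[(270,378),(326,389),(300,336),(311,221),(327,172),(236,326),(385,355),(370,149),(168,380)]}
zs=[62,45,60,61,88,12,6,10,0]
for n in rough:
    m=cams.camera_model(n); im=cv2.imread(f"pics/{n}0.png"); d=np.load(f"pics/{n}0d.npy")
    W=cloud(m,d)
    for (p,z) in zip(rough[n],zs): print(n,p,onplane(m,[p],z)[0].round(0),'depth',W[p[1],p[0]].round(0))
    if n=='scene': a=im[130:280,330:530];b=im[220:360,190:370]
    else: a=im[310:430,60:440][:, 150:330];b=im[150:275,255:380]
    a=cv2.resize(a,None,fx=3,fy=3,interpolation=cv2.INTER_CUBIC);b=cv2.resize(b,None,fx=4,fy=4,interpolation=cv2.INTER_CUBIC)
    cv2.imwrite(f"pics/{n}0_pots.png",a);cv2.imwrite(f"pics/{n}0_scale.png",b)
    # heights
    for nm,zz in (('pan',(55,66)),('bar',(80,92)),('box',(40,49.5))):
        k=(W[...,2]>zz[0])&(W[...,2]<zz[1]); print(nm,k.sum())
        cv2.imwrite(f"pics/{n}0_{nm}.png",k.astype(np.uint8)*255)
E
```

```text
scene (431, 183) [561. 286.  62.] depth [559. 288.  59.]
scene (401, 167) [464. 281.  45.] depth [461. 284.  41.]
scene (396, 188) [523. 207.  60.] depth [523. 206.  60.]
scene (308, 260) [574. -90.  61.] depth [576. -91.  64.]
scene (244, 293) [ 584. -248.   88.] depth [ 573. -243.   71.]
scene (423, 245) [663. 170.  12.] depth [663. 169.  12.]
scene (342, 173) [362. 174.   6.] depth [355. 181.  -3.]
scene (148, 328) [ 493. -429.   10.] depth [ 498. -430.   18.]
scene (500, 236) [748. 348.   0.] depth [748. 348.   0.]
pan 4147
bar 1713
box 8352
side (270, 378) [557. 295.  62.] depth [557. 296.  63.]
side (326, 389) [460. 285.  45.] depth [460. 284.  42.]
side (300, 336) [526. 201.  60.] depth [526. 202.  62.]
side (311, 221) [572. -90.  61.] depth [571. -89.  62.]
side (327, 172) [ 565. -228.   88.] depth [ 566. -234.   83.]
side (236, 326) [661. 177.  12.] depth [660. 178.  13.]
side (385, 355) [368. 171.   6.] depth [368. 168.  -0.]
side (370, 149) [ 488. -436.   10.] depth [ 488. -428.   16.]
side (168, 380) [748. 309.   0.] depth [746. 312.   7.]
pan 3731
bar 1162
box 7026
```

View pics/scene0_pots.png

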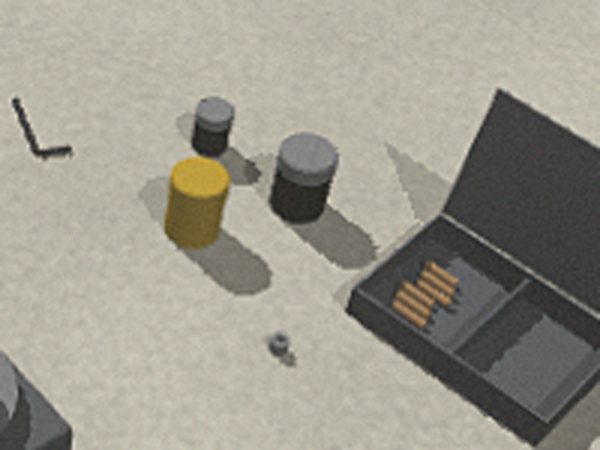

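View pics/scene0_scale.png

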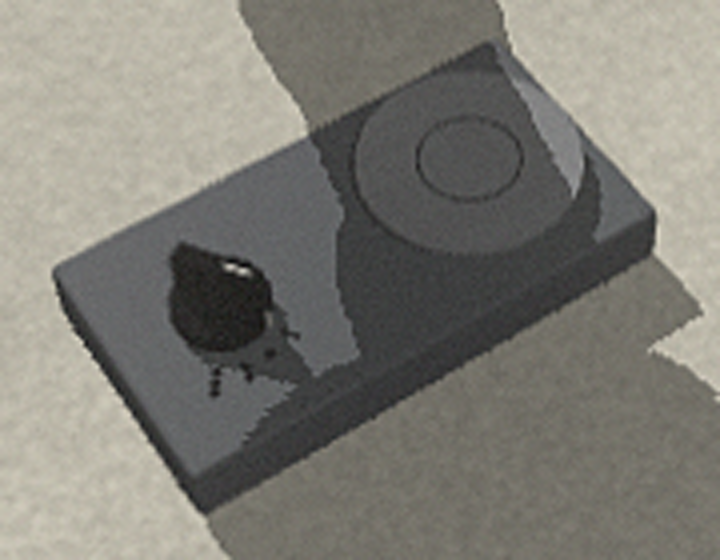

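View pics/side0_scale.png

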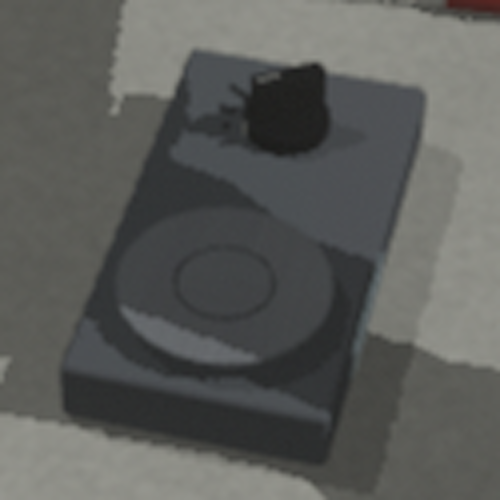

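View pics/scene0_pan.png

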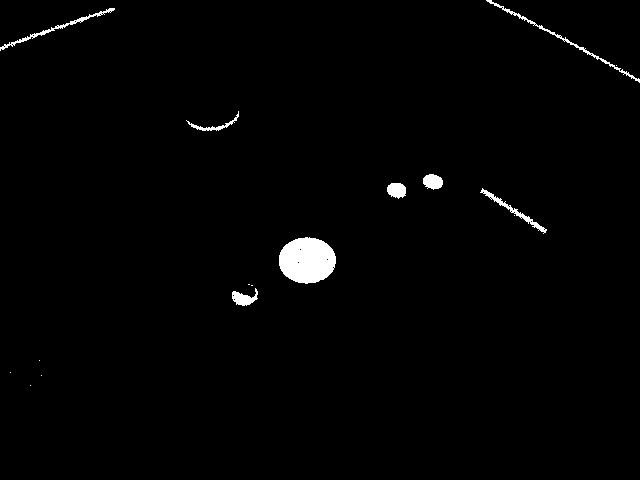

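The crop shows the large grey-capped dark pot at crop (305,175), clearly bigger than the small one at (213,125). I'll now measure pot, pan, box yaw and dial in both views.

```bash
python3 - <<'E'
from plant import cams
from h import *
for n in ('scene','side'):
    m=cams.camera_model(n); d=np.load(f"pics/{n}0d.npy"); W=cloud(m,d); Z=W[...,2]
    def near(x,y,r): return np.hypot(W[...,0]-x,W[...,1]-y)<r
    def outer(mask):
        c=max(cv2.findContours(mask.astype(np.uint8),cv2.RETR_EXTERNAL,cv2.CHAIN_APPROX_NONE)[0],key=cv2.contourArea); return c.reshape(-1,2)
    for nm,(x,y),z,r in (('pan',(574,-90),61,90),('pot',(558,291),62,45)):
        k=(abs(Z-z)<6 if nm=='pan' else (Z>56)&(Z<68))&near(x,y,r); c=outer(k)
        P=onplane(m,c,z)[:,:2].astype(np.float32); (cx,cy),(a,b),_=cv2.fitEllipse(P)
        print(n,nm,round(cx,1),round(cy,1),'axes',round(a,1),round(b,1), 'cloud mean',W[k].mean(0).round(1))
    k=(Z>40)&near(580,-160,190); c=outer(k)
    k2=(abs(Z-45)<5)&near(580,-160,190)
    P=np.array(W[k2][:,:2],np.float32); 
    for z in (45,):
        Q=onplane(m,c,z)[:,:2].astype(np.float32)
    print(n,'box cloud rect',cv2.minAreaRect(P))
    k=(Z>82)&(Z<94)&near(575,-240,60); P=W[k]; print('bar',len(P),P.mean(0).round(1),P.min(0).round(),P.max(0).round(), cv2.minAreaRect(P[:,:2].astype(np.float32)))
E
```

```text
scene pan 571.1 -90.3 axes 117.9 119.3 cloud mean [572.4 -91.3  61.2]
scene pot 557.9 293.8 axes 47.2 49.3 cloud mean [557.4 294.8  60.8]
scene box cloud rect ((569.5821533203125, -160.21337890625), (280.2625732421875, 152.76760864257812), 88.49462890625)
bar 139 [ 567.3 -241.1   87.2] [ 546. -257.   82.] [ 588. -225.   92.] ((566.7037353515625, -240.31271362304688), (44.1091423034668, 14.602351188659668), 30.878347396850586)
side pan 572.0 -92.6 axes 118.3 119.9 cloud mean [571.3 -89.3  62.8]
side pot 556.5 298.6 axes 46.0 48.1 cloud mean [556.5 299.   62.1]
side box cloud rect ((568.937744140625, -160.79986572265625), (286.3289794921875, 151.81027221679688), 88.52947235107422)
bar 104 [ 567.5 -238.3   88.1] [ 547. -261.   82.] [ 587. -224.   93.] ((565.9673461914062, -240.84481811523438), (46.697383880615234, 17.33224105834961), 40.02509689331055)
```

Both views agree with each other on everything except the pot.

| Item | Measured position (mm) | Check |
|---|---|---|
| Pan | (571.5, -91.5) | Fitted diameter 119, expected 120 |
| Box centre | (569.3, -160.5) | 281 x 152, yaw about -0.026 |
| Dial, from the box | (567, -240.5) | Agrees with the bar centroid |
| Pot | (557, 296) | The views differ by 5 mm in y |

I'll refine the pot with the wrist camera, after checking IK for the whole plan.

```bash
cat >> h.py <<'E'
def down(a):
    c,s=np.cos(a),np.sin(a); return np.array([[-s,c,0],[c,s,0],[0,0,-1.]])
E
python3 - <<'E'
from plant import arm,cams
from h import *
s=arm.read_state(); m=cams.camera_model('wrist'); c,_=ray(m,[(320,240)])
print('cam in tool',(s['tcp_rot'].T@(c-s['tcp_pos'])).round(1), 'axis in tool',(s['tcp_rot'].T@ray(m,[(m['cx'],m['cy'])])[1][0]).round(3))
for nm,p,al in (('pot',(557,296,79),(0.6,2.18,-0.96,-2.5)),('pothi',(557,296,230),(0.6,2.18,-0.96,-2.5)),('pan',(571.5,-91.5,137),(0.6,2.18,-0.96,-2.5,0,1.57,-1.57,3.1)),('dial0',(567,-240.5,134),(2.145,-0.997)),('dial3',(567,-240.5,134),(0.925,-2.217))):
    for a in al:
        q=arm.ik(np.array(p,float),down(a)); print(nm,a,None if q is None else np.round(q,2))
E
```

```text
cam in tool [ 68.9   0.2 -68.7] axis in tool [-0.27  -0.001  0.963]
pot 0.6 [ 0.07  0.66 -0.84  1.69  0.56  1.04 -0.36]
pot 2.18 [ 0.23  0.8  -1.1   1.69  0.78  1.15  1.09]
pot -0.96 [-0.03  0.6  -0.69  1.7   0.45  1.   -1.84]
pot -2.5 [-1.29  0.75  1.01  1.77 -0.72  1.05 -2.51]
pothi 0.6 [ 0.28  0.64 -1.19  1.56  0.6   1.36 -0.38]
pothi 2.18 [ 0.23  0.58 -1.1   1.57  0.53  1.32  1.25]
pothi -0.96 [ 0.1   0.48 -0.87  1.57  0.38  1.27 -1.79]
pothi -2.5 [-1.4   0.63  1.22  1.65 -0.61  1.3  -2.58]
pan 0.6 [ 0.56  0.4  -0.57  1.8   0.25  1.02  0.49]
pan 2.18 [ 0.93  0.59 -1.09  1.78  0.58  1.13  1.83]
pan -0.96 [ 0.47  0.38 -0.47  1.8   0.2   1.01 -1.03]
pan -2.5 [ 0.35  0.36 -0.32  1.81  0.13  1.   -2.52]
pan 0 [ 0.52  0.39 -0.53  1.8   0.23  1.01 -0.1 ]
pan 1.57 [ 0.61  0.41 -0.64  1.8   0.28  1.02  1.43]
pan -1.57 [ 0.43  0.37 -0.42  1.81  0.17  1.   -1.62]
pan 3.1 [-0.82  0.66  1.22  1.87 -0.69  1.12 -2.53]
dial0 2.145 [ 1.13  0.68 -1.1   1.69  0.65  1.18  2.01]
dial0 -0.997 [ 0.57  0.42 -0.3   1.72  0.14  1.02 -0.78]
dial3 0.925 [ 0.71  0.45 -0.48  1.71  0.24  1.03  1.08]
dial3 -2.217 [ 0.45  0.41 -0.15  1.73  0.07  1.01 -1.94]
```

```bash
python3 - <<'E'
from plant import arm,cams
from h import *
arm.move_to([557,296,240],down(-0.96))
s=arm.read_state(); print(s['t'],s['tcp_pos'].round(1),s['wrist_force'].round(2),s['joint_positions'].round(2))
m=cams.camera_model('wrist'); im,d=cams.grab_frame('wrist'); W=cloud(m,d); Z=W[...,2]
k=((Z>56)&(Z<70)&(np.hypot(W[...,0]-557,W[...,1]-296)<45)).astype(np.uint8)
c=max(cv2.findContours(k,cv2.RETR_EXTERNAL,cv2.CHAIN_APPROX_NONE)[0],key=cv2.contourArea).reshape(-1,2)
P=onplane(m,c,62)[:,:2].astype(np.float32); print(cv2.fitEllipse(P), cv2.minEnclosingCircle(P), W[k>0].mean(0))
cv2.drawContours(im,[c.reshape(-1,1,2)],-1,(0,255,0),1); cv2.imwrite('pics/w1.png',im)
E
```

```text
3.55 [557.5 295.1 239.9] [-0.07  0.   -0.87] [ 0.11  0.48 -0.89  1.56  0.38  1.29 -1.79]
((556.1456298828125, 298.9172668457031), (46.304443359375, 46.752498626708984), 118.8025131225586) ((556.1707763671875, 298.8918762207031), 23.80449104309082) [556.16840181 298.95484812  60.54983543]
```

View pics/w1.png

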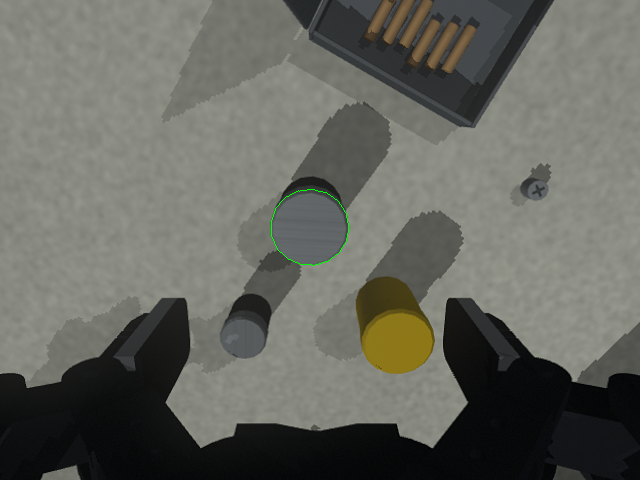

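The wrist view shows the target cap at (310,228), the small pot at (244,335) and the yellow one at (397,340). The wrist fit (556.1, 298.9) and the side fit (556.5, 298.6) agree, so I'll use those and grasp.

```bash
python3 - <<'E'
from plant import arm,cams
from h import *
R=down(-0.96); p=np.array([556.3,298.3])
print(arm.servo_line([*p,130],R,v=120))
print(arm.servo_line([*p,82],R,v=60,until_force=6))
s0=arm.read_state(); print(s0['t'],s0['tcp_pos'].round(1),s0['wrist_force'].round(2))
arm.grasp(30); arm.dwell(0.2)
s=arm.read_state(); print(s['t'],s['tcp_pos'].round(1),s['wrist_force'].round(2),s['gripper_width'])
arm.servo_line([*p,110],R,v=60); arm.dwell(0.3)
s=arm.read_state(); print(s['t'],s['tcp_pos'].round(1),s['wrist_force'].round(2),s['gripper_width'])
im,d=cams.grab_frame('wrist'); cv2.imwrite('pics/w2.png',im)
im,d=cams.grab_frame('side'); cv2.imwrite('pics/s2.png',cv2.resize(im[250:450,150:450],None,fx=2.5,fy=2.5))
E
```

```text
False
False
5.6167 [556.5 298.5  82.4] [0.38 0.54 0.41]
6.275 [556.4 298.5  82.5] [-2.02 -0.87  6.12] 0.5370412309838906
7.1917 [556.2 298.2 109.7] [ 0.62  0.01 -2.73] 0.5403249723261762
```

View pics/w2.png

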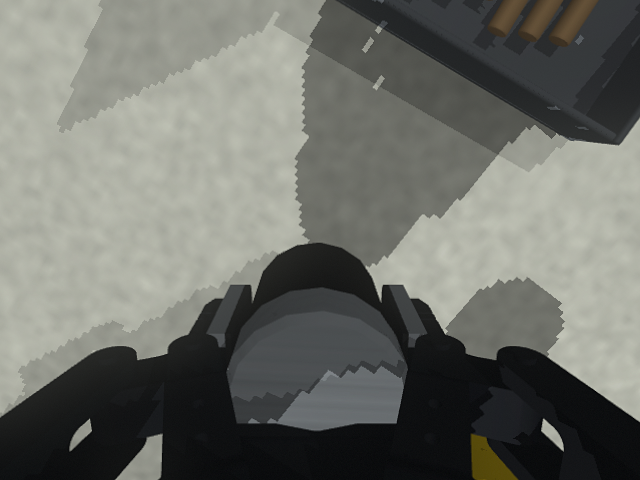

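View pics/s2.png

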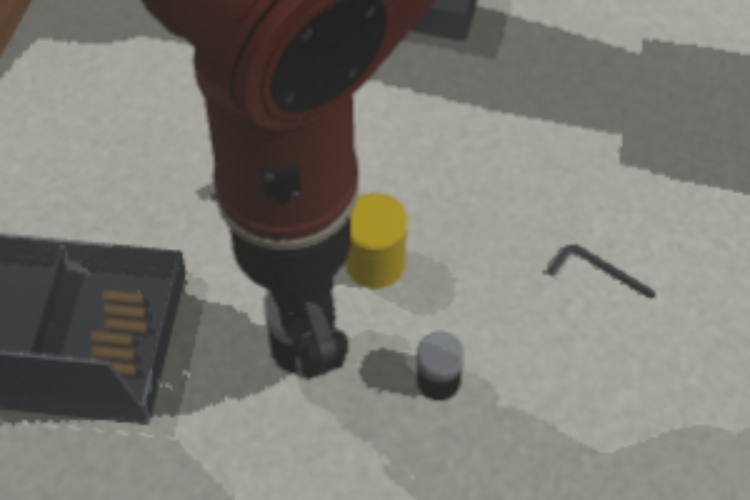

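The pot is held: width 0.54 is 46 mm, it lifted by about 2.6 N, and it sits upright between the pads at (318,360). I'll carry it to the pan.

```bash
python3 - <<'E'
from plant import arm,cams
from h import *
R=down(-0.96); p=np.array([571.5,-91.5])
arm.servo_line([556.3,298.3,220],R,v=150)
arm.move_to([*p,220],R)
s=arm.read_state(); print(s['t'],s['tcp_pos'].round(1),s['wrist_force'].round(2))
im,d=cams.grab_frame('scene'); cv2.imwrite('pics/sc3.png',cv2.resize(im[130:380,150:450],None,fx=2.4,fy=2.4))
im,d=cams.grab_frame('side'); cv2.imwrite('pics/s3.png',cv2.resize(im[80:330,200:450],None,fx=2.4,fy=2.4))
im,d=cams.grab_frame('wrist'); cv2.imwrite('pics/w3.png',im)
E
```

```text
9.625 [571.8 -89.7 220.1] [ 0.34  0.48 -3.14]
```

View pics/w3.png

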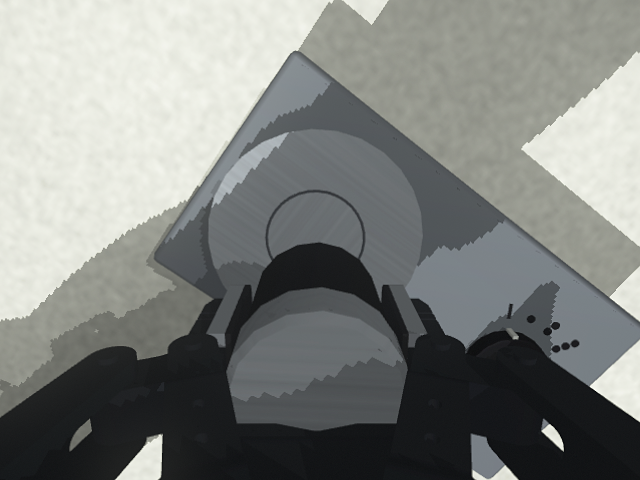

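View pics/sc3.png

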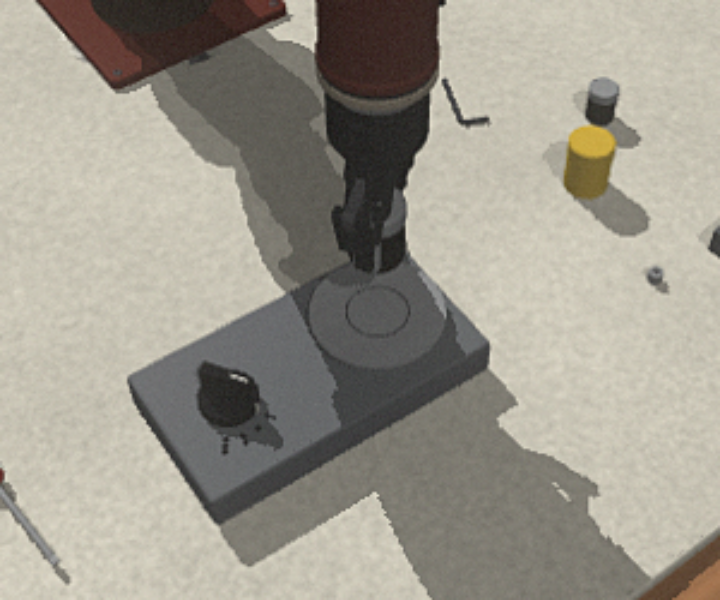

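The wrist view shows the pan rim at left (208,218), top (315,129) and right (422,225). The marked circle is at left (267,235), top (315,190) and right (364,237). I'll fit both on z = 61.

```bash
python3 - <<'E'
from plant import arm,cams
from h import *
from scipy.optimize import least_squares
m=cams.camera_model('wrist'); im=cv2.imread('pics/w3.png'); g=cv2.GaussianBlur(cv2.cvtColor(im,cv2.COLOR_BGR2GRAY),(3,3),0).astype(float)
# marked circle: dark line, search near predicted circle
C=np.array([571.5,-91.5])
for it in range(3):
    pts=[]
    for a in np.arange(0,2*np.pi,0.06):
        u=np.array([np.cos(a),np.sin(a)]); rs=np.arange(22,34,0.4)
        px=project(m,[[*(C+r*u),61] for r in rs])
        if (px[:,1]>238).any() or (px[:,1]<5).any(): continue
        v=cv2.remap(g.astype(np.float32),px[:,0].astype(np.float32)[None],px[:,1].astype(np.float32)[None],1)[0]
        i=v.argmin()
        if np.median(v)-v[i]>8: pts.append(C+rs[i]*u)
    pts=np.array(pts); f=least_squares(lambda x:np.hypot(*(pts-x[:2]).T)-x[2],[*C,28],loss='soft_l1')
    C=f.x[:2]; print(len(pts),f.x.round(1),np.abs(f.fun).mean().round(2))
P=onplane(m,[(208,218),(315,129),(422,225)],61)[:,:2]
print(least_squares(lambda x:np.hypot(*(P-x).T)-60,C).x.round(1), cv2.minEnclosingCircle(P.astype(np.float32)))
E
```

```text
51 [571.5 -89.3  27. ] 0.1
52 [571.3 -89.4  27.1] 0.16
51 [571.4 -89.4  27.1] 0.05
[570.8 -89.7] ((579.64697265625, -83.8714599609375), 58.852352142333984)
```

```bash
python3 - <<'E'
from plant import arm,cams
from h import *
R=down(-0.96); p=np.array([571.4,-90.3])
def st(l):
    s=arm.read_state(); print(l,round(s['t'],2),s['tcp_pos'].round(1),s['wrist_force'].round(2),round(s['gripper_width'],3)); return s
arm.servo_line([*p,155],R,v=80); arm.dwell(.2); st('above')
for z in (146,143.5,141,139,137.5):
    h=arm.servo_line([*p,z],R,v=15,until_force=5); st(z)
    if h: break
arm.dwell(.3); s=st('set')
im,d=cams.grab_frame('side'); cv2.imwrite('pics/s4.png',cv2.resize(im[80:330,200:450],None,fx=2.4,fy=2.4))
E
```

```text
above 10.94 [571.6 -90.4 155.5] [-1.01  1.33 -2.84] 0.54
146 11.69 [571.4 -90.3 146. ] [ 0.4  -0.33 -2.23] 0.536
143.5 12.01 [571.4 -90.3 143.4] [-0.3  -0.94 -1.86] 0.537
141 12.32 [571.5 -90.3 141. ] [-1.04  0.26 -0.65] 0.54
139 12.61 [571.5 -90.3 139. ] [ 0.56 -0.18 -1.6 ] 0.54
137.5 12.86 [571.5 -90.3 137.5] [-0.01 -0.16 -0.34] 0.538
set 13.16 [571.5 -90.3 137.6] [-0.   -0.35 -0.16] 0.539
```

View pics/s4.png

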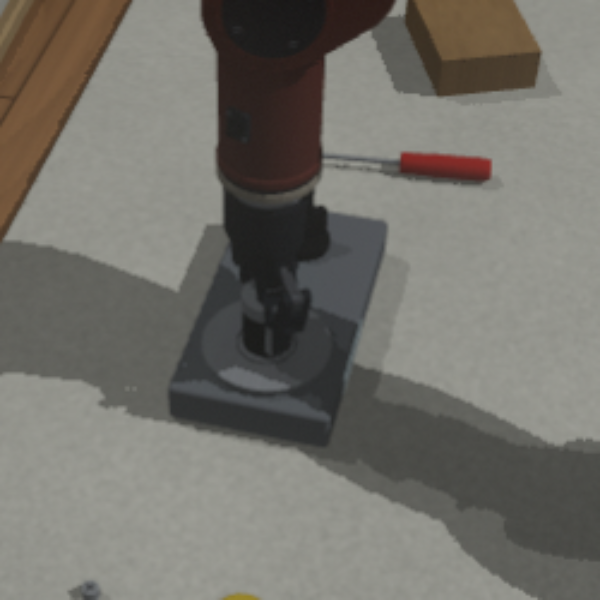

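The pot sits inside the marked circle and the wrist reading has gone from -2.8 N to about 0, so the pan carries it. I'll release, retract and check.

```bash
python3 - <<'E'
from plant import arm,cams
from h import *
R=down(-0.96)
arm.gripper_open(); arm.dwell(.2)
arm.servo_line([571.4,-90.3,240],R,v=120)
s=arm.read_state(); print(s['t'],s['wrist_force'].round(2))
arm.move_to([567,-240.5,240],down(-0.997))
s=arm.read_state(); print(s['t'],s['tcp_pos'].round(1),s['joint_positions'].round(2))
m=cams.camera_model('wrist'); im,d=cams.grab_frame('wrist'); cv2.imwrite('pics/w5.png',im); np.save('pics/w5d.npy',d)
W=cloud(m,d); Z=W[...,2]
k=(Z>82)&(Z<94)&(np.hypot(W[...,0]-567,W[...,1]+240.5)<40); P=W[k]; print('bar',k.sum(),P.mean(0).round(1),cv2.minAreaRect(P[:,:2].astype(np.float32)))
for n in ('scene','side'):
    m=cams.camera_model(n); im,d=cams.grab_frame(n)
    o=(130,380,150,450) if n=='scene' else (80,330,200,450)
    cv2.imwrite(f'pics/{n}5.png',cv2.resize(im[o[0]:o[1],o[2]:o[3]],None,fx=2.4,fy=2.4))
    W=cloud(m,d);Z=W[...,2]; k=(Z>108)&(Z<128)&(np.hypot(W[...,0]-571,W[...,1]+90)<35)
    if k.sum()<20: print(n,'few'); continue
    c=max(cv2.findContours(k.astype(np.uint8),cv2.RETR_EXTERNAL,cv2.CHAIN_APPROX_NONE)[0],key=cv2.contourArea).reshape(-1,2)
    P=onplane(m,c,117)[:,:2].astype(np.float32); print(n,cv2.fitEllipse(P),W[k][:,2].mean())
E
```

```text
14.8917 [-0.04  0.26  0.23]
15.5417 [ 566.6 -241.1  239.2] [ 0.99  0.43 -0.85  1.6   0.33  1.26 -0.92]
bar 1702 [ 568.3 -238.6   86.5] ((567.1980590820312, -239.2550048828125), (43.425167083740234, 11.97675895690918), 33.12322998046875)
scene ((573.6397094726562, -93.51173400878906), (46.31282043457031, 50.771846771240234), 55.35005187988281) 115.6806524978339
side ((570.4407348632812, -88.12213134765625), (46.41554641723633, 54.503292083740234), 14.804234504699707) 116.7885433220176
```

View pics/w5.png

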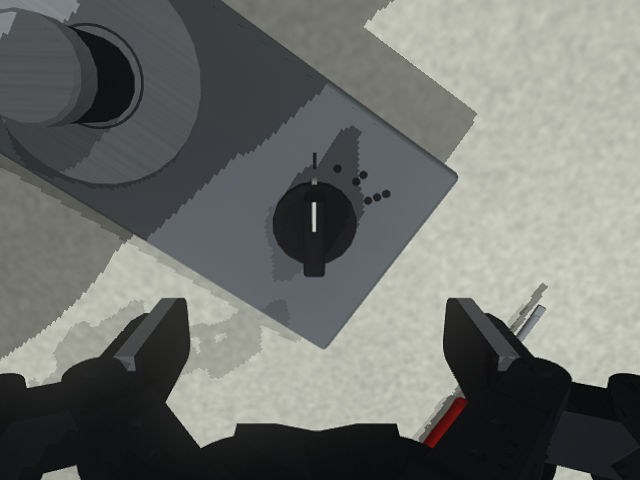

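View pics/scene5.png

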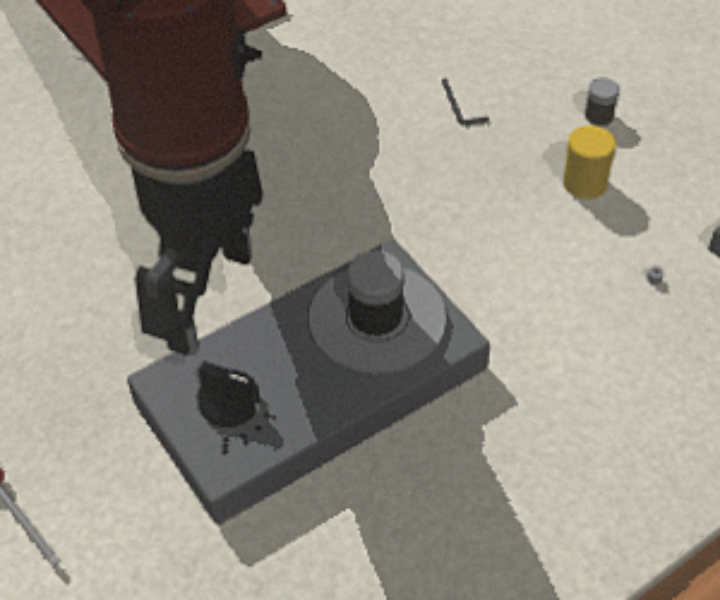

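View pics/side5.png

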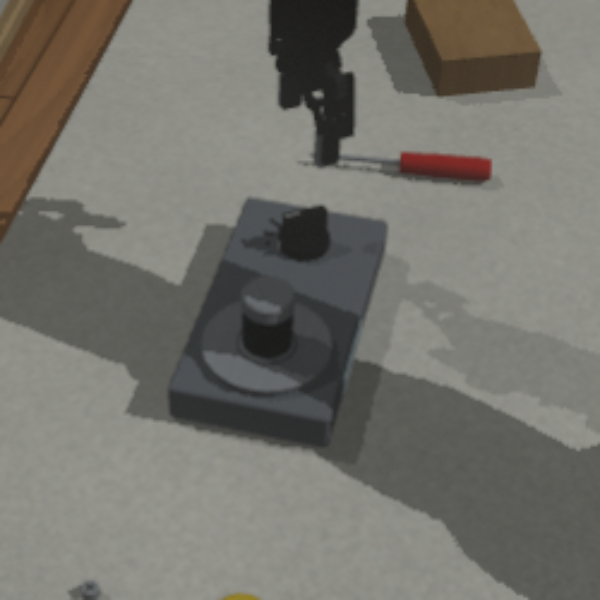

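The pot stands upright inside the marked circle: wrist view about (105,80), circle edge visible evenly around it, cap top at about 116 mm. The dial is still at rest on its line mark at (315,160). Its bar fits as centre (567.2, -239.3), 43.4 x 12.0 mm, 0.578 rad. I'll grip it next.

```bash
python3 - <<'E'
from plant import arm,cams
from h import *
R=down(0.578-np.pi/2); p=[567.1,-239.8]
def st(l):
    s=arm.read_state(); y=s['tcp_rot'][:,1]; print(l,round(s['t'],2),s['tcp_pos'].round(1),'a',np.arctan2(y[1],y[0]).round(3),s['wrist_force'].round(2),s['torque'].round(3),round(s['gripper_width'],3),s['joint_positions'].round(3)); return s
arm.servo_line([*p,170],R,v=100); 
print(arm.servo_line([*p,135.5],R,v=50,until_force=6)); st('down')
arm.grasp(60); arm.dwell(.2); st('grip')
q=np.array(arm.read_state()['joint_positions']); q[6]-=0.1; arm.set_joints(q); arm.dwell(0.2); st('turn.1')
im,d=cams.grab_frame('wrist'); cv2.imwrite('pics/w6.png',im)
im,d=cams.grab_frame('scene'); cv2.imwrite('pics/sc6.png',cv2.resize(im[180:380,150:400],None,fx=3,fy=3))
E
```

```text
False
down 17.38 [ 567.3 -239.8  135.7] a -0.993 [-0.4  -0.2   0.49] [-0.008  0.008  0.052] 0.997 [ 0.945  0.533 -0.798  1.7    0.423  1.089 -0.976]
grip 18.25 [ 566.9 -239.4  135.8] a -0.993 [-4.21  1.83  6.01] [ 0.465  0.737 -0.142] 0.128 [ 0.945  0.533 -0.798  1.7    0.422  1.09  -0.976]
turn.1 18.7 [ 566.9 -239.4  135.8] a -1.091 [-2.04  0.15  1.65] [0.049 0.307 0.121] 0.129 [ 0.945  0.533 -0.798  1.7    0.422  1.09  -1.074]
```

View pics/w6.png

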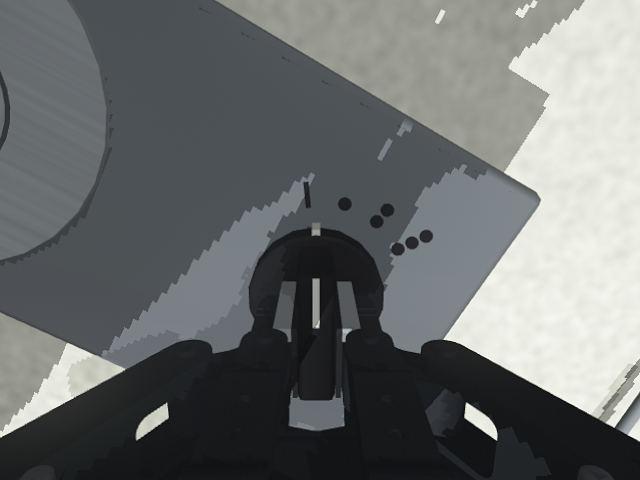

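View pics/sc6.png

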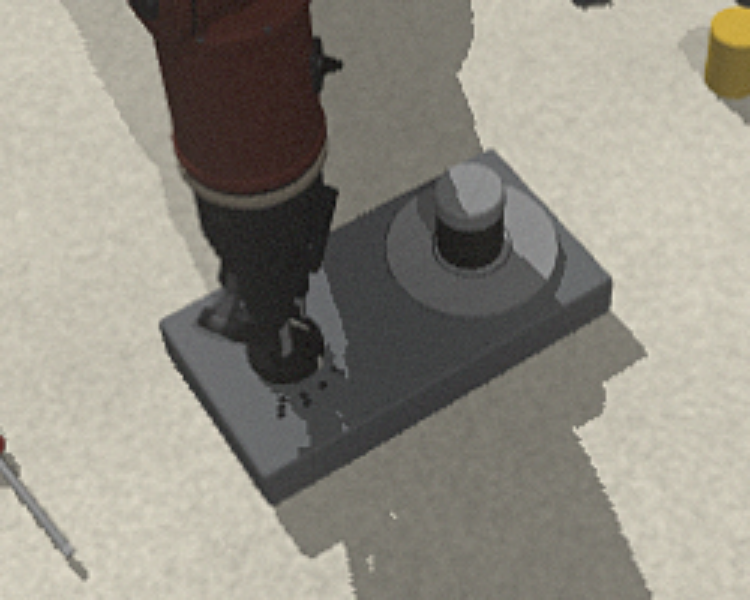

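The bar is gripped (width 0.129, 11 mm). In the wrist view the pointer (316,228) is moving clockwise off the line mark (307,195), and the tool turns with it. I'll continue to the third click.

```bash
python3 - <<'E'
from plant import arm,cams
from h import *
q=np.array(arm.read_state()['joint_positions']); q0=-0.976
for a in (0.25,0.4,0.6,0.8,1.0,1.1,1.2):
    q[6]=q0-a; arm.set_joints(q)
    s=arm.read_state(); y=s['tcp_rot'][:,1]; print(a,round(s['t'],2),s['tcp_pos'].round(1),'turn',(-0.993-np.arctan2(y[1],y[0])).round(3),s['wrist_force'].round(1),s['torque'].round(3),round(s['gripper_width'],3))
arm.dwell(.2)
s=arm.read_state(); print(s['torque'].round(3),s['wrist_force'].round(2))
m=cams.camera_model('wrist'); im,d=cams.grab_frame('wrist'); cv2.imwrite('pics/w7.png',im); np.save('pics/w7d.npy',d)
im,d=cams.grab_frame('scene'); cv2.imwrite('pics/sc7.png',cv2.resize(im[180:380,150:400],None,fx=3,fy=3))
im,d=cams.grab_frame('side'); cv2.imwrite('pics/s7.png',cv2.resize(im[80:330,200:450],None,fx=2.4,fy=2.4))
E
```

```text
0.25 19.07 [ 566.9 -239.4  135.8] turn 0.246 [-0.9  1.   2.6] [0.064 0.343 0.04 ] 0.127
0.4 19.33 [ 566.9 -239.4  135.8] turn 0.393 [-1.5 -0.2  1.9] [-0.003  0.328  0.073] 0.126
0.6 19.64 [ 566.9 -239.5  135.8] turn 0.592 [-2.  -0.5  2. ] [-0.07   0.341  0.092] 0.127
0.8 19.95 [ 566.8 -239.5  135.8] turn 0.791 [-2.5  0.4  2.2] [-0.154  0.353  0.069] 0.123
1.0 20.26 [ 566.8 -239.5  135.8] turn 0.991 [-2.1 -0.4  2.2] [-0.237  0.431  0.135] 0.126
1.1 20.51 [ 566.8 -239.5  135.8] turn 1.092 [-1.6  0.1  2.7] [-0.252  0.481  0.036] 0.129
1.2 20.76 [ 566.8 -239.6  135.8] turn 1.193 [-2.8 -0.4  2.4] [-0.262  0.578  0.146] 0.128
[-0.38   0.666  0.093] [-3.16 -1.36  2.08]
```

View pics/w7.png

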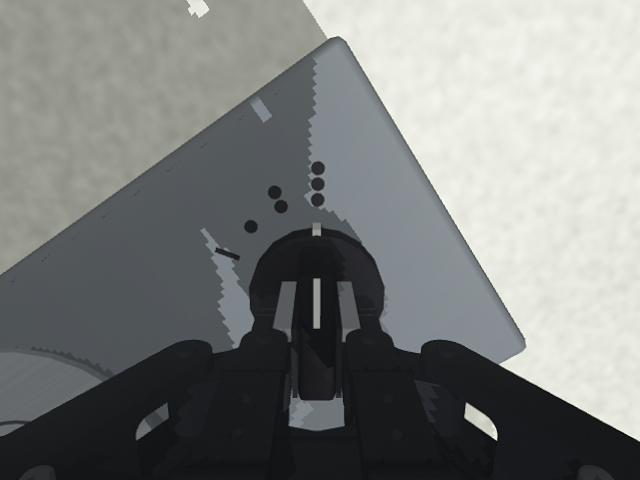

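View pics/sc7.png

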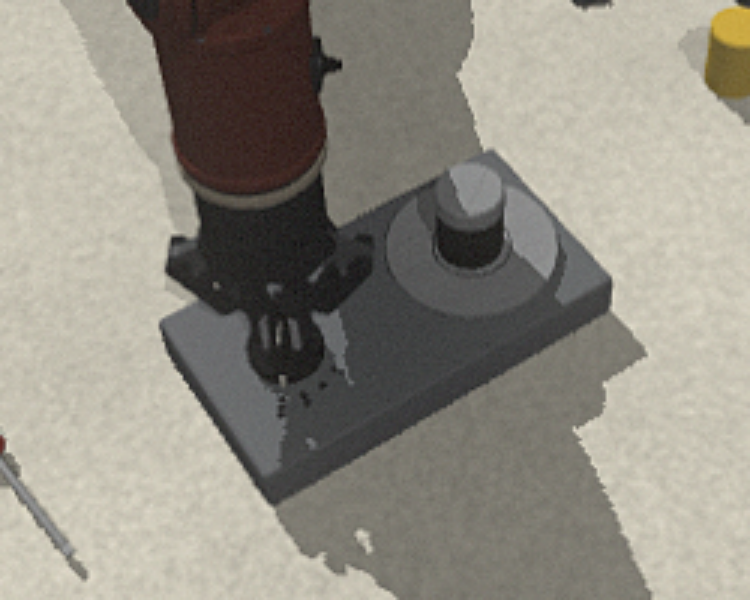

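View pics/s7.png

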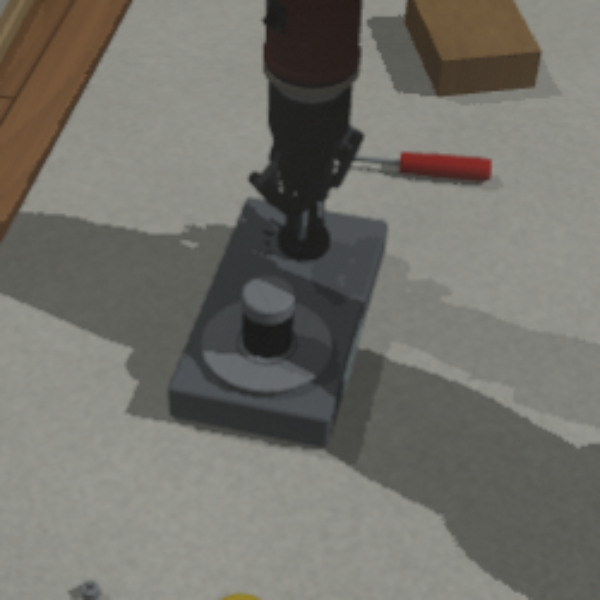

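The pointer line (317,229–328) lines up with the three-dot column (318,168), (318,184), (318,200), past the one- and two-dot marks. The pot stays upright in its circle. I'll check the angle numerically.

```bash
python3 - <<'E'
from plant import arm,cams
from h import *
m=cams.camera_model('wrist'); im=cv2.imread('pics/w7.png')
g=cv2.cvtColor(im,cv2.COLOR_BGR2GRAY)
d=onplane(m,[(318,168),(318,184),(317.7,200)],45); l=onplane(m,[(216,249),(239,258)],45)
w=onplane(m,[(317,281),(316.8,327)],88)
ang=lambda a,b:np.arctan2(*(a-b)[1::-1])
print('dots dir',ang(d[0],d[2]),'rest line dir',[ang(x,np.array([567,-239.6,0])) for x in l],ang(l[0],l[1]),'bar dir',ang(w[0],w[1]))
print('dots about axis',[ang(x,np.array([567,-239.6,0])) for x in d]); print(arm.read_state()['t'])
E
```

```text
dots dir -0.6276723654588305 rest line dir [np.float64(0.5654937603932955), np.float64(0.5698106236548033)] 0.5506437594023901 bar dir -0.6229813600496336
dots about axis [np.float64(-0.6305815384552883), np.float64(-0.6323514617733266), np.float64(-0.6315726954598679)]
21.1083
```

The bar is at -0.623 rad and the three-dot mark at -0.631, so the dial is about 1.19 rad. I'll turn it a hair further to sit centred, do a final check, and hand in.

```bash
python3 - <<'E'
from plant import arm,cams
from h import *
q=np.array(arm.read_state()['joint_positions']); q[6]=-0.976-1.222; arm.set_joints(q); arm.dwell(.4)
s=arm.read_state(); y=s['tcp_rot'][:,1]; print(round(s['t'],2),'turn',(-0.993-np.arctan2(y[1],y[0])).round(3),s['torque'].round(3),s['wrist_force'].round(1),round(s['gripper_width'],3))
im,d=cams.grab_frame('wrist'); cv2.imwrite('pics/w8.png',im)
im,d=cams.grab_frame('side'); cv2.imwrite('pics/s8.png',im)
E
```

```text
21.76 turn 1.222 [-0.403  0.538  0.189] [-2.4 -0.9  2.8] 0.129
```

View pics/w8.png

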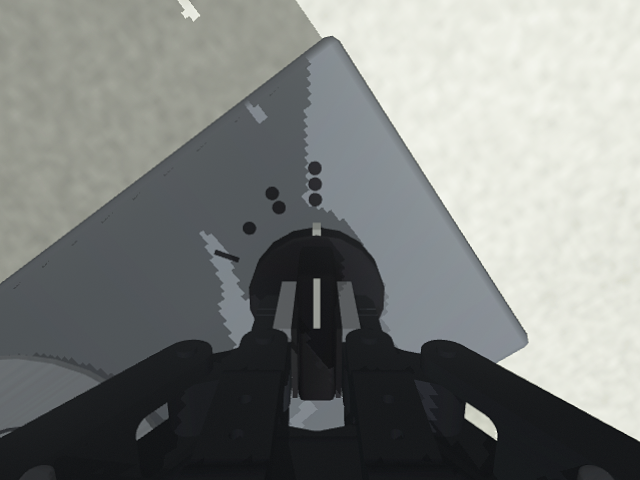

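View pics/s8.png

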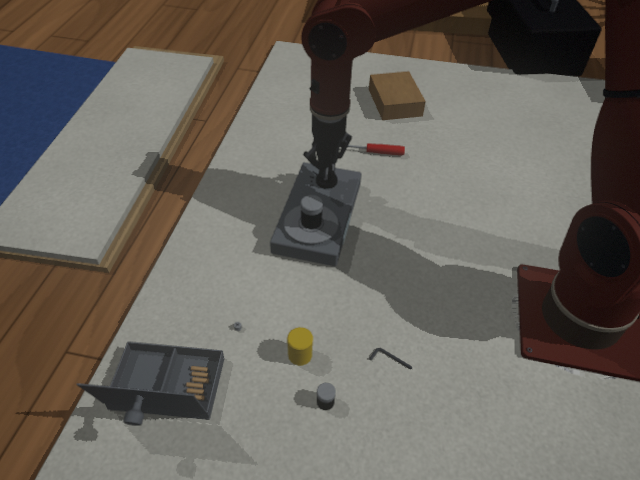

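The wrist view shows the pointer (317,229) on the three-dot column (315,168–200), a fraction past it. The side view shows the pot upright on the pan at (312,211), and the hex key (390,357), cam lock (236,326) and screwdriver (385,149) in their original pixels.

```bash
python3 - <<'E'
from plant import arm
arm.job_done()
E
```

```text
the job is handed in; nothing more can be done
```

The job is handed in at about 22 s of the 48 s allowed; no verdict comes back. The pot stands upright in the pan's marked circle, released, and the gripper is still holding the dial at the third click.

- **Pot:** I moved the larger dark, steel-capped pot, not the yellow one or the small dark one. I lowered it until the pan carried its weight, then let go. Its cap top then read about 116 mm, so the pan sits about 6–7 mm down, as expected.
- **Dial:** I turned the bar steadily clockwise past the first two clicks. The tool has turned 1.222 rad, which puts the pointer about 0.02 rad past the three-dot mark and short of the 1.30 stop.
- **Bystanders:** the hex key, cam lock and screwdriver are where they started in the last side view.

**Disagreements between measurements:**
- The cameras differed by up to 5 mm in y, on the pot before the grasp and again on the placed pot: scene (573.6, -93.5), side (570.4, -88.1). The mean is within about 2 mm of the pan centre.
- The wrist moment about the dial axis was noisy, 0.09 to 0.19 N m at the third click, so I judged the dial position by angle and by eye.

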